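Tip a face-down kit tray over onto its board and load it

ROBOT

A 7-joint arm with a two-finger parallel gripper is mounted at the origin on a cart in front of the work surface, level with it; the furniture and walls round the work are solid. World frame = base frame: x ahead of the robot, y to its left, z up, the work surface at z = 0. Lengths are in m, angles in rad, forces in N, time in s.
With the tool pointing down it reaches from about 0.4 to 0.875 m from the base axis. Payload 6.5 kg.
Tool frame: the origin (TCP) lies on the centre line of the jaws, within the pads' length; the fingertips stand 25 mm ahead of it and the grasp point (between the pads) lies 6 mm ahead of it (ctrl.finger_overhang is the distance from the TCP to the fingertips, in m); z points along the fingers, y is the line along which they close (so a half turn about z gives the same grasp; the last joint's range is limited). The gripper opens to 85 mm and grips with 20 to 120 N. Pads are 22 mm wide; open, the fingers measure 114 mm over their backs; the gripper's body (76 mm by 85 mm) begins 54 mm behind the grasp point. The pads swing forward as they close: fully open they stand 13 mm farther back than shut.
Start: joints at [1.158, 0.536, -0.004, 1.538, 0.003, 1.067, -0.071], TCP at [0.221, -0.611, 0.256] pointing down, gripper open.
Joint ranges: [-2.7, 2.7], [-0.37, 2.16], [-1.27, 1.26], [0.24, 2.4], [-1.31, 4.45], [0.19, 1.91], [-2.76, 2.76]. Speed limits (rad/s): [2.39, 2.39, 3.14, 3.14, 3.14, 3.14, 3.14].

INTERFACE

Orientations are given as a unit quaternion [w, x, y, z].
In Python, from station import monitor, cams, ctrl gives the robot as it stands. The module is installed in compiled form; this text tells all that it offers.
- The arm moves only by the tool carry_out, never from a script. Its argument "motion" is a list of rows, each an object with "offset": the shift along the tool's x, y, z scaled (see below), a list of three; "spin": the turn about the tool's z scaled (see below); "fingers": the closure, from 0 (fully open) to 1 (shut). In form: [{"offset": [x, y, z], "spin": spin, "fingers": fingers}, ...]. A call has 1 to 5 rows; each row shifts and turns the commanded pose from where the row before left it, along the tool's axes as they then stand; what a row does not reach is not made up. The controller multiplies each number of a shift by 0.03 m and each number of a turn by 90 degrees. A row lasts 1/10 s, in which the tool goes at most 50 mm and 8.59 degrees, less where a joint would pass 70% of its speed; a pose out of reach is approached as far as the arm can. A call with a number of a shift or a turn outside -1 to 1 is refused whole. A call with a gripper value outside its range is refused whole. The fingers move at their own pace and stop on an object; "force" is the grip in N (left out, the last holds). Time passes only in rows, so rows that do not move let the fingers close. It gives the time, the measured TCP pose, the force, the opening and the grip force at its end, in the units of the state.
- monitor.observe(): the state, without advancing time (a new reading comes with each control period).
- cams.grab_frame(name): name is "scene" or "top" or "wrist"; returns a dict with "pixels" (400x640x3 uint8, red, green, blue), "vertical_fov" (degrees; the focal length in pixels is half the picture's height over the tangent of half this angle, whatever the lens; pixels are square), "cx", "cy" (the principal point, pixels), "k1" (the pictures are not rectified: a ray, as slopes to the right and down, at radius r is drawn at 1 + k1 r^2 times it, then the intrinsics apply), "rvec" (rotation vector, rad) and "tvec" (3), from world to camera coordinates, as OpenCV has them; the wrist camera has in their place "T_tool_cam" (4x4, takes a point from camera to tool coordinates, whose origin is the TCP and whose axes are the flange's). Camera axes: x right, y down, z forward; pixel columns grow to the right and rows downward; lengths in m; the calibration is good to about 2 mm. A picture is of the moment at which its call begins: read the wrist's pose just before it. There is no depth.
- ctrl.close_job(): hands the job in; it is judged then, once.
The state is a dict: "time_s": time; "q": joint angles; "dq": joint speeds; "effort": joint torques, N m; "ee_pos": TCP position; "eef_rot": TCP orientation; "contact_force": force on the tool from outside, world axes, zero at the start; "ft_torque": the same for the moment, N m; "gripper_width": opening from 0.0 (shut) to 1.0 (fully open); "gripper_force": force on a finger pad.
Only numpy, scipy, OpenCV 4.12 (cv2) and the standard library are available. Lean on these libraries where they do the work, as an engineer would, in place of code of your own. Each camera call takes 0.05 s, during which the arm holds its last target. There are 200 camera calls.

TASK

The grey kit tray lies face down in front of the low plywood board. Turn it right way up onto the board by pushing it against the board's front edge and tipping it over that edge, keeping it braced there while it turns, then push it back squarely until it is fully against the metal stop at the rear of the board. After that, lay the battery flat inside the tray and let go; leave the other things on the table where they are.

Things in the scene. Friction and masses are not known exactly. Their poses are not given: they have to be found in the camera images.
- board: Low plywood board fixed to the table, 180 mm deep (own x), 180 mm wide (own y), 18 mm thick, with a metal stop rail across its rear. Origin on the table under its centre, z up. Own +x points from the front edge to the stop: the direction in which the tray is pushed and tipped. Its front face is an upright wall 18 mm high at own x = -90 mm.
- board_front (a point): Middle of the board's upper front edge (own x = -90 mm, 18 mm above the table); axes as the board's.
- board_stop (a point): Middle of the foot of the stop rail's front face (own x = +74 mm, on the board's top, 18 mm above the table). The rail is 16 mm thick, 176 mm wide and rises 14 mm above the board's top. Axes as the board's.
- tray: Loose grey tray, 0.13 to 0.25 kg, 29 mm high: base plate 110 (own x) x 120 (own y) x 5 mm bearing a wall 24 mm high, 80 x 100 mm outside, 4 mm thick. Starts open side down, wall on the table, plate on top, 15 to 45 mm short of the board, own x within 10 degrees of the board's. Origin: centre of the open rim; own z runs from open side to plate (up at the start, down once right way up).
- tray_floor (a point): Centre of the tray's inner floor (72 x 92 mm inside the wall), 24 mm along own z from the tray's origin; axes as the tray's. With the tray right way up on the board it is 23 mm above the table; fully home it is 55 mm in front of the stop's face.
- tray_far_edge (a point): Mid edge of the base plate towards the board, outer face (own x +55, z +29 mm). The plate overhangs the wall 15 mm along x, 10 mm along y, 24 mm above the table at the start: a tilted fingertip fits under it, and it passes over the 18 mm board, so the wall meets the board's front face with 15 mm of plate over the board. Lifting the other side tips the tray about that edge.
- cell: The battery: one loose AA cell, dark with a brass-coloured end, 14 x 51 x 14 mm, lying on the table right of the tray. Origin at the middle of its underside, length along own y, z up.
- clip_a: Bystander: small flat yellow clip with a black tip 36 x 50 x 17 mm, right of the tray near the robot. Origin at the middle of its underside. Leave it.
- clip_b: Bystander: the same sort of clip 36 x 50 x 17 mm, left of the board near the robot. Origin at the middle of its underside. Leave it.
- tape_ring: Bystander: small roll of black tape lying flat, 66 mm across, 18 mm high, left of the board. Origin at the middle of its underside. Leave it.
Mind the look-alikes: they are no part of the job. There is more than one size of the tray; the one meant has the size given above.

How it is judged:
On the way, in this order (a step that is already met when the one before it is completed fails the run):
1. the tray stands tipped up (45 to 135 degrees from face down), its lower edge braced low at the board's front edge (angle between tray's own z axis and vertical between 0.785 and 2.356 rad and x of tray_far_edge in the frame of board between -0.11 and -0.035 m and height (world z) of tray_far_edge below 0.045 m), for 0.05 s.
2. the tray lies right way up, flat on the board, square and fully back against the stop, at rest (angle between tray's own z axis and vertical above 3.07 rad and x of tray_floor in the frame of board between 0.014 and 0.023 m and y of tray_floor in the frame of board between -0.032 and 0.032 m and z of tray_floor in the frame of board between 0.02 and 0.026 m and angle between the x axis of tray and the x axis of board, either way round below 0.06 rad and linear speed of tray below 0.01 m/s), for 0.2 s.
At the end, for the whole second after the job is handed in: The tray lies right way up and flat on the board (within 4 degrees), within 5 mm of the rear stop, square to it within 3.4 degrees and not more than 2 mm over the board's sides; the battery lies flat on the tray's floor inside its wall; both at rest and released (all of step 2 and x of cell in the frame of tray between -0.036 and 0.036 m and y of cell in the frame of tray between -0.046 and 0.046 m and height (world z) of cell below 0.029 m and angle between cell's own z axis and vertical below 0.15 rad and linear speed of cell below 0.01 m/s); the robot touches nothing.
It fails at once if a bystander (either clip or the black tape roll) is moved more than 30 mm (distance of any of clip_a, clip_b, tape_ring from where it was at the start of the episode above 0.03 m).
It also fails if it takes over 72 s, if anything falls off the work surface, if the arm or the gripper's body presses on something with over 40 N, if the wrist force passes 120 N, or if a joint passes its speed limit or range.

## Working session

There is one attempt and no reset: what is moved stays moved. The work goes in short steps, Python scripts to look and compute and a tool call to move; the robot and the scene stay as the last step left them, time stands still between calls to the robot, and variables do not carry over. Pictures are saved under pics/ and viewed, at most 10 in all, crops included, and the job is handed in when it is done.

Besides the shell and the picture viewer there is one more tool, called after ">>>" as a command line: name --argument value ..., lists and objects as JSON in quotes. carry_out: Moves the arm, as the interface text tells. Its arguments: {"type":"object","properties":{"motion":{"type":"array","items":{"type":"object","properties":{"offset":{"type":"array","items":{"type":"number"}},"spin":{"type":"number"},"fingers":{"type":"number"}}}},"force":{"type":"number"}},"required":["motion"]}

```bash
mkdir -p pics
cat > h.py <<'E'
import numpy as np, cv2
from scipy.spatial.transform import Rotation as R
from station import monitor, cams, ctrl
def K(f):
    F=200/np.tan(np.radians(f["vertical_fov"])/2)
    return np.array([[F,0,f["cx"]],[0,F,f["cy"]],[0,0,1.]]),np.array([f["k1"],0,0,0,0.])
def pose(f,s=None):
    if "rvec" in f:
        return cv2.Rodrigues(np.array(f["rvec"],float))[0],np.array(f["tvec"],float).ravel()
    q=s["eef_rot"]; T=np.eye(4); T[:3,:3]=R.from_quat([q[1],q[2],q[3],q[0]]).as_matrix(); T[:3,3]=s["ee_pos"]
    T=np.linalg.inv(T@np.array(f["T_tool_cam"])); return T[:3,:3],T[:3,3]
def plane(f,uv,z,s=None):
    k,d=K(f); Rm,t=pose(f,s)
    n=cv2.undistortPoints(np.array(uv,float).reshape(-1,1,2),k,d).reshape(-1,2)
    r=np.c_[n,np.ones(len(n))]@Rm; c=-Rm.T@t
    return c+r*((z-c[2])/r[:,2])[:,None]
def proj(f,P,s=None):
    k,d=K(f); Rm,t=pose(f,s)
    return cv2.projectPoints(np.array(P,float).reshape(-1,1,3),cv2.Rodrigues(Rm)[0],t,k,d)[0].reshape(-1,2)
def save(f,n): cv2.imwrite("pics/"+n,f["pixels"][:,:,::-1])
E
python3 - <<'E'
from h import *
import pickle
s=monitor.observe(); print({k:np.round(v,3) for k,v in s.items()}, ctrl.finger_overhang)
fs={n:cams.grab_frame(n) for n in("scene","top")}
pickle.dump(fs,open("f0.pkl","wb"))
for n,f in fs.items():
    save(f,n+"0.png"); Rm,t=pose(f); print(n,-Rm.T@t,Rm[2])
E
```

```text
{'time_s': np.float64(0.0), 'q': array([ 1.158,  0.537, -0.004,  1.539,  0.003,  1.067, -0.071]), 'dq': array([-0.   , -0.   ,  0.002,  0.002, -0.001, -0.   , -0.001]), 'effort': array([-1.0000e-03, -5.8342e+01,  1.0480e+00, -2.5910e+01,  1.2000e-02,
        1.0000e-02, -0.0000e+00]), 'ee_pos': array([ 0.221, -0.611,  0.255]), 'eef_rot': array([-0.001,  0.985,  0.173, -0.   ]), 'contact_force': array([ 0.432, -0.098, -0.17 ]), 'ft_torque': array([ 0.033,  0.01 , -0.001]), 'gripper_force': np.float64(0.0), 'gripper_width': np.float64(0.998)} 0.025
scene [-0.10978669  0.55557959  0.60476213] [ 0.6199886  -0.56854642 -0.54071167]
top [ 0.41557873 -0.00353691  0.91680102] [ 1.42898841e-01 -5.22152310e-04 -9.89737161e-01]
```

View pics/top0.png

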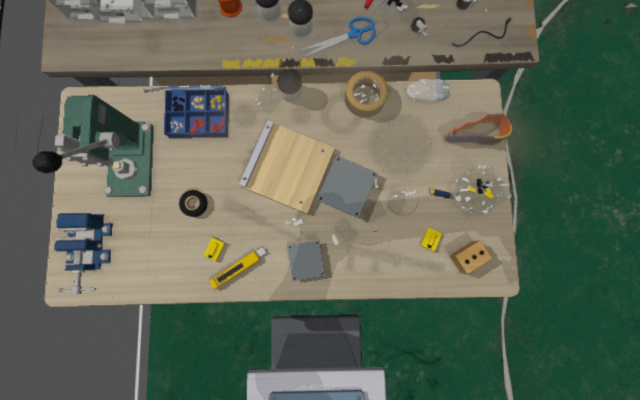

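View pics/scene0.png

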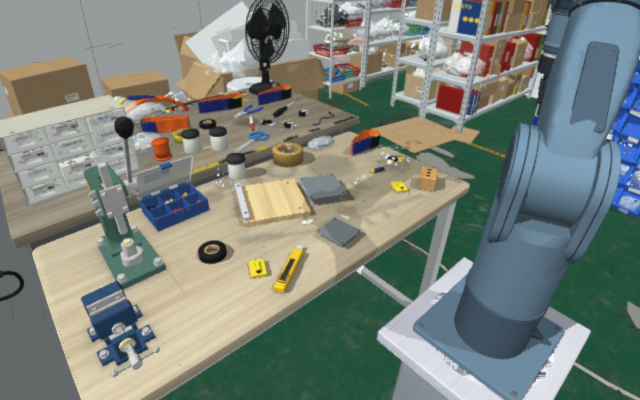

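The top view shows the board at about (288,167) with its stop at the left (255,153). The two grey candidates are the large tray at (350,187), next to the board's front edge, and a smaller one at (307,260). The cell is at about (440,192), the clips at (432,239) and (214,249), and the tape at (193,203). The large tray fits on size and place, so I'll measure both and confirm in a crop.

Run:
```python
from h import *
import pickle
f=pickle.load(open("f0.pkl","rb"))["top"]; im=f["pixels"]
hsv=cv2.cvtColor(im,cv2.COLOR_RGB2HSV)
print("tray hsv",hsv[187,350],hsv[260,307],"board",hsv[165,290],"table",hsv[215,270])
m=((hsv[:,:,1]<75)&(hsv[:,:,2]<125)&(hsv[:,:,2]>60)).astype(np.uint8)*255
m[:, :275]=0; m[:145]=0; m[290:]=0; m[:,400:]=0
m=cv2.morphologyEx(m,cv2.MORPH_OPEN,np.ones((5,5)))
for c in cv2.findContours(m,0,cv2.CHAIN_APPROX_NONE)[0]:
    if cv2.contourArea(c)<300: continue
    b=cv2.boxPoints(cv2.minAreaRect(c)); P=plane(f,b,0.029)
    print("grey",b.round(1).tolist(),P.round(4)[:,:2].tolist(),np.linalg.norm(P-np.roll(P,-1,0),axis=1).round(4),P.mean(0).round(4))
cv2.imwrite("pics/crop.png",cv2.resize(im[110:260,230:500,::-1],None,fx=2.95,fy=2.95,interpolation=cv2.INTER_CUBIC))
```

```text
tray hsv [ 98  17 121] [ 94  16 110] board [ 20  85 198] table [ 19  57 162]
grey [[287.8999938964844, 244.0], [327.0, 239.10000610351562], [331.8999938964844, 277.8999938964844], [292.70001220703125, 282.79998779296875]] [[0.4431, 0.0605], [0.4528, -0.0325], [0.3625, -0.0416], [0.3532, 0.05]] [0.0935 0.0908 0.092  0.0906] [0.4029 0.0091 0.029 ]
grey [[307.8999938964844, 213.10000610351562], [332.5, 153.89999389648438], [389.1000061035156, 177.39999389648438], [364.3999938964844, 236.6999969482422]] [[0.5158, 0.0118], [0.6606, -0.0512], [0.5989, -0.1867], [0.4569, -0.1213]] [0.1579 0.1489 0.1563 0.1456] [ 0.558  -0.0869  0.029 ]
```

View pics/crop.png

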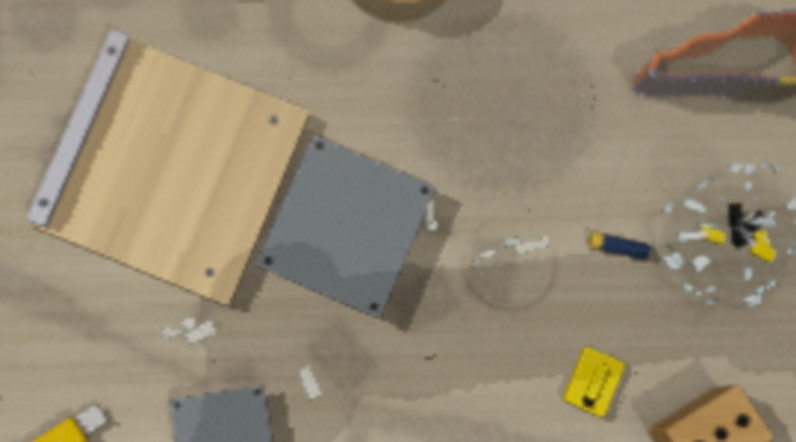

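The crop shows the large tray's plate corners at about (319,136), (436,186), (380,320) and (262,265), and the board's front corners at (313,110) and (231,306). The rail runs from (115,30) to (37,225). The cell spans (590,240) to (650,250). I'll check the sizes next.

Run:
```python
from h import *
import pickle
f=pickle.load(open("f0.pkl","rb"))["top"]; im=f["pixels"]
S=270*2.95//1/270
def w(p,z): return plane(f,np.array(p)/2.95+[230-.33,110-.33],z)
g=cv2.cvtColor(im,cv2.COLOR_RGB2GRAY).astype(np.float32)
t=w([[319,134],[437,186],[381,321],[260,265]],0.029)
print("tray",t.round(4)[:,:2].tolist(),np.linalg.norm(t-np.roll(t,-1,0),axis=1).round(4),t.mean(0).round(4))
# far edge: corners 0,3 ; near: 1,2
far=(t[0]+t[3])/2; near=(t[1]+t[2])/2; d=far-near; e=t[0]-t[3]
print("tray yaw",np.degrees(np.arctan2(d[1],d[0])), np.degrees(np.arctan2(e[1],e[0]))+90)
b=w([[313,110],[231,306]],0.018); r=w([[115,30],[32,225]],0.018); 
print("board front",b.round(4)[:,:2].tolist(),np.linalg.norm(b[0]-b[1]),np.degrees(np.arctan2(*(b[0]-b[1])[1::-1]))+90)
rt=w([[127,39],[48,231]],0.032)
print("rail front top",rt.round(4)[:,:2].tolist(),np.linalg.norm(rt[0]-rt[1]),np.degrees(np.arctan2(*(rt[0]-rt[1])[1::-1]))+90)
s=b[0]-b[1]; n=np.array([-s[1],s[0],0])/np.linalg.norm(s); m=b.mean(0)
print("n",n,"rail dist",(rt-m)@n,"tray far",(t[[0,3]]-m)@n,"lat",(t-m)@s/np.linalg.norm(s))
c=w([[588,240],[652,251]],0.007); print("cell",c.round(4).tolist(),np.linalg.norm(c[0]-c[1]))
k=w([[595,380]],0.017);print("clipA",k)
```

```text
tray [[0.6573, -0.0641], [0.6111, -0.16], [0.5004, -0.1098], [0.5483, -0.0127]] [0.1065 0.1216 0.1082 0.1205] [ 0.5793 -0.0866  0.029 ]
tray yaw 64.0227770643124 64.77545182388934
board front [[0.6812, -0.0603], [0.5163, 0.0118]] 0.17995825854955122 66.3783429044565
rail front top [[0.7415, 0.0947], [0.5795, 0.16]] 0.1747584182950643 68.05121594379186
n [0.40069538 0.91621134 0.        ] rail dist [0.16620972 0.161108  ] tray far [-0.01298083 -0.00961023] lat [ 0.06956604  0.06572226 -0.05586487 -0.05088527]
cell [[0.5671, -0.2879, 0.007], [0.5567, -0.3403, 0.007]] 0.05349628788278565
clipA [[ 0.45003642 -0.28294109  0.017     ]]
```

Sizes agree: the tray is 108x121 mm and the board 180 mm with 162 mm to the rail. The small grey tray at (307,260) measures 92 mm, so the one meant is at (350,187). The cell measures 53 mm. Board yaw is about 66.7°, so I'll spin the tool to match.

>>> carry_out --motion '[{"offset": [0,0,0],"spin": -0.095,"fingers": 0},{"offset": [0,0,0],"spin": -0.095,"fingers": 0},{"offset": [0,0,0],"spin": -0.095,"fingers": 0},{"offset": [0,0,0],"spin": -0.095,"fingers": 0},{"offset": [0,0,0],"spin": -0.095,"fingers": 0}]'

```text
time_s: 0.6
ee_pos: [0.2208, -0.611, 0.2558]
eef_rot: [-0.0, 0.853, 0.522, 0.0]
contact_force: [-0.7, 0.1, 0.1]
gripper_width: 1.002
gripper_force: 0.0
```

>>> carry_out --motion '[{"offset": [0,0,0],"spin": -0.045,"fingers": 0},{"offset": [0,0,0],"spin": 0,"fingers": 0}]'

```text
time_s: 0.8
ee_pos: [0.2206, -0.6111, 0.2558]
eef_rot: [-0.0, 0.835, 0.55, 0.0]
contact_force: [0.3, 0.4, 0.1]
gripper_width: 1.002
gripper_force: 0.0
```

```bash
cat >> h.py <<'E'
BY=np.radians(66.7); BX=np.array([np.cos(BY),np.sin(BY),0]); BN=np.array([-np.sin(BY),np.cos(BY),0])
BF=np.array([0.5988,-0.0242,0])
def B(p): d=np.asarray(p)-BF; return np.array([d@BX-0.09,d@BN,p[2]])   # world -> board
def W(x,y,z): p=BF+(x+0.09)*BX+y*BN; p[2]=z; return p
def tool(s):
    q=s["eef_rot"]; return R.from_quat([q[1],q[2],q[3],q[0]])
def to(target,yaw=None):
    s=monitor.observe(); r=tool(s); x=r.as_matrix()[:,0]; y=np.degrees(np.arctan2(x[1],x[0]))
    print("t",round(float(s["time_s"]),2),"pos",np.round(s["ee_pos"],4),"board",B(s["ee_pos"]).round(4),"yaw",round(y,2),"tilt",np.degrees(np.arccos(-r.as_matrix()[2,2])).round(2),"F",np.round(s["contact_force"],1),"units",(r.inv().apply(np.array(target)-s["ee_pos"])/0.03).round(3), "spin",None if yaw is None else round((y-yaw)/90,3),"w",round(float(s["gripper_width"]),3))
E
python3 -c "
from h import *
print('tray',B(np.array([.5793,-.0866,.029])),B(np.array([.5557,-.135,.029])))
to(W(-0.24,-0.007,0.2),66.7)"
```

```text
tray [-0.15502419 -0.00677233  0.029     ] [-0.20881187 -0.0042414   0.029     ]
t 0.8 pos [ 0.2206 -0.6111  0.2558] board [-0.7786  0.1152  0.2558] yaw 66.68 tilt 0.06 F [0.3 0.4 0.1] units [17.953  4.068  1.872] spin -0.0 w 1.002
```

>>> carry_out --motion '[{"offset": [1,0.23,0],"spin": 0,"fingers": 0},{"offset": [1,0.23,0],"spin": 0,"fingers": 0},{"offset": [1,0.23,0],"spin": 0,"fingers": 0},{"offset": [1,0.23,0],"spin": 0,"fingers": 0},{"offset": [1,0.23,0],"spin": 0,"fingers": 0}]'

```text
time_s: 1.3
ee_pos: [0.3126, -0.486, 0.2561]
eef_rot: [-0.0, 0.836, 0.549, -0.0]
contact_force: [0.6, -0.3, 0.4]
gripper_width: 0.996
gripper_force: 0.0
```

>>> carry_out --motion '[{"offset": [1,0.23,0],"spin": 0,"fingers": 0},{"offset": [1,0.23,0],"spin": 0,"fingers": 0},{"offset": [1,0.23,0],"spin": 0,"fingers": 0},{"offset": [1,0.23,0],"spin": 0,"fingers": 0},{"offset": [1,0.23,0],"spin": 0,"fingers": 0}]'

```text
time_s: 1.8
ee_pos: [0.4036, -0.362, 0.2562]
eef_rot: [-0.0, 0.836, 0.549, -0.0]
contact_force: [-0.4, 0.4, -0.4]
gripper_width: 0.999
gripper_force: 0.0
```

>>> carry_out --motion '[{"offset": [1,0.23,0],"spin": 0,"fingers": 0},{"offset": [1,0.23,0],"spin": 0,"fingers": 0},{"offset": [1,0.23,0],"spin": 0,"fingers": 0},{"offset": [1,0.23,0],"spin": 0,"fingers": 0},{"offset": [1,0.23,0],"spin": 0,"fingers": 0}]'

```text
time_s: 2.3
ee_pos: [0.4946, -0.238, 0.2561]
eef_rot: [-0.0, 0.836, 0.548, -0.0]
contact_force: [0.6, 0.0, -0.9]
gripper_width: 0.996
gripper_force: 0.0
```

>>> carry_out --motion '[{"offset": [1,0.23,0],"spin": 0,"fingers": 0},{"offset": [1,0.2,0],"spin": 0,"fingers": 0},{"offset": [0.9,0.2,0],"spin": 0,"fingers": 0},{"offset": [0,0,0],"spin": 0,"fingers": 0}]'

```text
time_s: 2.7
ee_pos: [0.5481, -0.1618, 0.2563]
eef_rot: [-0.001, 0.834, 0.551, 0.001]
contact_force: [-0.2, 0.1, -0.1]
gripper_width: 1.0
gripper_force: 0.0
```

```bash
python3 -c "
from h import *
to(W(-0.24,-0.005,0.05),66.7)
s=monitor.observe();f=cams.grab_frame('wrist');save(f,'wrist1.png')
print(proj(f,[W(-.15-.055,-.06,.029),W(-.205,.06,.029),W(-.09,-.09,.018),W(-.09,.09,.018)],s).round())"
```

```text
t 2.7 pos [ 0.5481 -0.1618  0.2563] board [-0.2364 -0.0078  0.2563] yaw 66.91 tilt 0.17 F [-0.2  0.1 -0.1] units [-0.139 -0.097  6.876] spin 0.002 w 1.0
[[361. 152.]
 [259. 151.]
 [391.  47.]
 [229.  46.]]
```

View pics/wrist1.png

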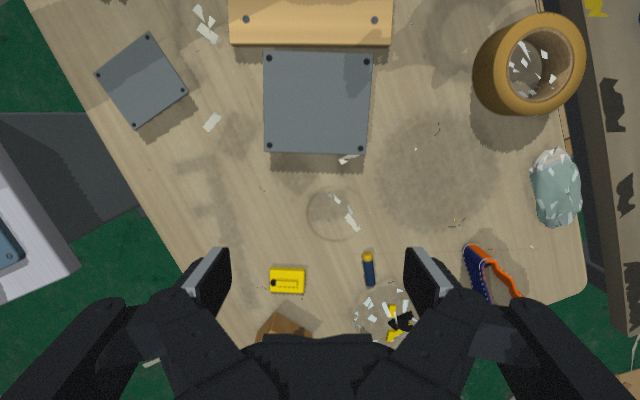

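The wrist view agrees with my map: the tray's near edge runs (263..368,153) and the board front (230..392,46). I'll descend behind the tray.

>>> carry_out --motion '[{"offset": [-0.1,-0.1,1],"spin": 0,"fingers": 0},{"offset": [0,0,1],"spin": 0,"fingers": 0},{"offset": [0,0,1],"spin": 0,"fingers": 0},{"offset": [0,0,1],"spin": 0,"fingers": 0},{"offset": [0,0,1],"spin": 0,"fingers": 0}]'

```text
time_s: 3.25
ee_pos: [0.5412, -0.1698, 0.1051]
eef_rot: [0.0, 0.836, 0.548, -0.001]
contact_force: [-0.2, -0.1, 0.7]
gripper_width: 1.003
gripper_force: 0.0
```

>>> carry_out --motion '[{"offset": [0,0,1],"spin": 0,"fingers": 0},{"offset": [0,0,1],"spin": 0,"fingers": 0},{"offset": [0,0,0.1],"spin": 0,"fingers": 0},{"offset": [0,0,0],"spin": 0,"fingers": 0}]'

```text
time_s: 3.65
ee_pos: [0.5413, -0.169, 0.0431]
eef_rot: [-0.0, 0.836, 0.549, -0.001]
contact_force: [-0.0, -0.1, 0.2]
gripper_width: 0.997
gripper_force: 0.0
```

>>> carry_out --motion '[{"offset": [0,0,0.2],"spin": 0,"fingers": 0},{"offset": [0,0,0.2],"spin": 0,"fingers": 0},{"offset": [0,0,0],"spin": 0,"fingers": 0}]'

```text
time_s: 3.95
ee_pos: [0.542, -0.1684, 0.0314]
eef_rot: [0.0, 0.836, 0.549, -0.0]
contact_force: [-0.5, 0.1, 0.0]
gripper_width: 1.001
gripper_force: 0.0
```

>>> carry_out --motion '[{"offset": [0,0,0.1],"spin": 0,"fingers": 0},{"offset": [0,0,0.1],"spin": 0,"fingers": 0},{"offset": [0,0,0],"spin": 0,"fingers": 0}]'

```text
time_s: 4.25
ee_pos: [0.5418, -0.1681, 0.025]
eef_rot: [-0.0, 0.835, 0.55, -0.0]
contact_force: [0.0, 0.6, -1.3]
gripper_width: 1.0
gripper_force: 0.0
```

>>> carry_out --motion '[{"offset": [0.4,0,0],"spin": 0,"fingers": 0},{"offset": [0.3,0,0],"spin": 0,"fingers": 0},{"offset": [0.2,0,0],"spin": 0,"fingers": 0},{"offset": [0.2,0,0],"spin": 0,"fingers": 0},{"offset": [0.1,0,0],"spin": 0,"fingers": 0}]'

```text
time_s: 4.75
ee_pos: [0.5565, -0.1349, 0.0254]
eef_rot: [0.0, 0.835, 0.55, -0.0]
contact_force: [-1.0, -3.5, 2.0]
gripper_width: 1.0
gripper_force: 1.5
```

>>> carry_out --motion '[{"offset": [0.1,0,0],"spin": 0,"fingers": 0},{"offset": [0.1,0,0],"spin": 0,"fingers": 0},{"offset": [0.1,0,0],"spin": 0,"fingers": 0},{"offset": [0.1,0,0],"spin": 0,"fingers": 0}]'

```text
time_s: 5.15
ee_pos: [0.5611, -0.1244, 0.0254]
eef_rot: [0.0, 0.836, 0.549, -0.0]
contact_force: [-1.4, -3.6, 4.0]
gripper_width: 1.001
gripper_force: 1.9
```

```bash
python3 -c "
from h import *
to(W(-0.196,-0.005,0.025),66.7)"
```

```text
t 5.15 pos [ 0.5611 -0.1244  0.0254] board [-0.197  -0.005   0.0254] yaw 66.64 tilt 0.02 F [-1.4 -3.6  4. ] units [0.032 0.    0.012] spin -0.001 w 1.001
```

>>> carry_out --motion '[{"offset": [0.1,0,0],"spin": 0,"fingers": 0},{"offset": [0.1,0,0],"spin": 0,"fingers": 0}]'

```text
time_s: 5.35
ee_pos: [0.5619, -0.122, 0.0252]
eef_rot: [0.001, 0.836, 0.549, -0.003]
contact_force: [-7.8, -14.5, 9.7]
gripper_width: 1.005
gripper_force: 8.2
```

>>> carry_out --motion '[{"offset": [0.1,0,0],"spin": 0,"fingers": 0},{"offset": [0.1,0,0],"spin": 0,"fingers": 0}]'

```text
time_s: 5.55
ee_pos: [0.5619, -0.1217, 0.0252]
eef_rot: [0.002, 0.837, 0.547, -0.006]
contact_force: [-13.6, -24.6, 14.9]
gripper_width: 0.999
gripper_force: 14.2
```

```bash
python3 -c "
from h import *
to(W(-0.196,-0.005,0.025),66.7)"
```

```text
t 5.55 pos [ 0.5619 -0.1217  0.0252] board [-0.1941 -0.0047  0.0252] yaw 66.38 tilt 0.73 F [-13.6 -24.6  14.9] units [-0.062  0.011  0.007] spin -0.004 w 0.999
```

Braced: about 28 N of push, and the tray is already pressing the fingers upward. I'll start lifting along the arc.

>>> carry_out --motion '[{"offset": [0,0,-0.15],"spin": 0,"fingers": 0},{"offset": [0,0,-0.2],"spin": 0,"fingers": 0},{"offset": [0.02,0,-0.2],"spin": 0,"fingers": 0},{"offset": [0.03,0,-0.2],"spin": 0,"fingers": 0}]'

```text
time_s: 5.95
ee_pos: [0.5636, -0.1176, 0.0473]
eef_rot: [0.001, 0.837, 0.548, -0.004]
contact_force: [-4.7, -13.3, 4.0]
gripper_width: 1.002
gripper_force: 7.2
```

```bash
python3 -c "
from h import *
to(W(-0.196,-0.005,0.025),66.7)
s=monitor.observe();f=cams.grab_frame('scene')
cv2.imwrite('pics/sc2.png',cv2.resize(f['pixels'][140:260,200:400,::-1],None,fx=4,fy=4,interpolation=cv2.INTER_CUBIC))"
```

```text
t 5.95 pos [ 0.5636 -0.1176  0.0473] board [-0.1897 -0.0046  0.0473] yaw 66.42 tilt 0.47 F [ -4.7 -13.3   4. ] units [-0.205  0.017  0.745] spin -0.003 w 1.002
```

View pics/sc2.png

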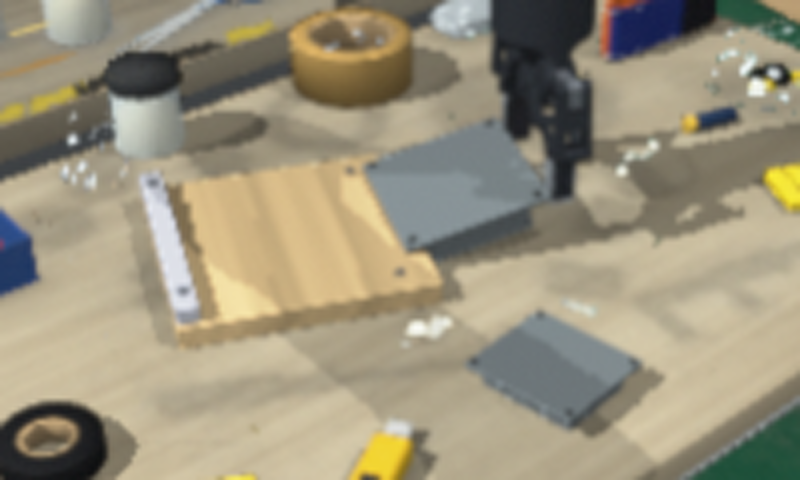

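The scene crop shows the near edge raised about 18°, with the far edge on the board's front. I'll continue along the arc to 45°.

>>> carry_out --motion '[{"offset": [0.06,0,-0.21],"spin": 0,"fingers": 0},{"offset": [0.07,0,-0.21],"spin": 0,"fingers": 0},{"offset": [0.09,0,-0.21],"spin": 0,"fingers": 0},{"offset": [0.1,0,-0.2],"spin": 0,"fingers": 0}]'

```text
time_s: 6.4
ee_pos: [0.5685, -0.1065, 0.0726]
eef_rot: [0.001, 0.836, 0.548, -0.003]
contact_force: [-4.9, -9.8, 4.4]
gripper_width: 1.0
gripper_force: 5.0
```

>>> carry_out --motion '[{"offset": [0.12,0,-0.2],"spin": 0,"fingers": 0},{"offset": [0.14,0,-0.2],"spin": 0,"fingers": 0},{"offset": [0.15,0,-0.19],"spin": 0,"fingers": 0},{"offset": [0.16,0,-0.18],"spin": 0,"fingers": 0}]'

```text
time_s: 6.8
ee_pos: [0.5769, -0.0872, 0.096]
eef_rot: [0.0, 0.836, 0.549, -0.0]
contact_force: [-1.0, -2.4, 1.0]
gripper_width: 1.0
gripper_force: 1.1
```

```bash
python3 -c "
from h import *
to(W(-0.136,-0.005,0.113),66.7)
s=monitor.observe();f=cams.grab_frame('scene')
cv2.imwrite('pics/sc3.png',cv2.resize(f['pixels'][120:240,220:420,::-1],None,fx=4,fy=4,interpolation=cv2.INTER_CUBIC))"
```

```text
t 6.8 pos [ 0.5769 -0.0872  0.096 ] board [-0.1566 -0.0049  0.096 ] yaw 66.64 tilt 0.01 F [-1.  -2.4  1. ] units [ 0.685  0.004 -0.567] spin -0.001 w 1.0
```

View pics/sc3.png

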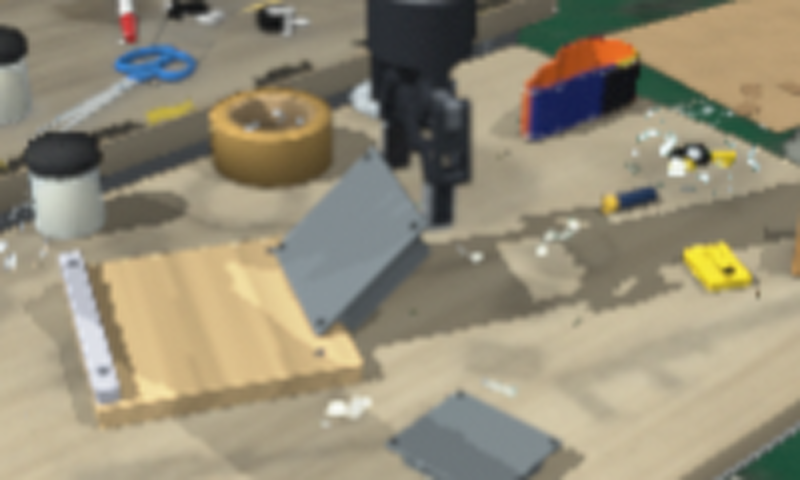

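The tray stands at about 45–50° with its lower edge at the board front. I'll carry on through vertical.

>>> carry_out --motion '[{"offset": [0.18,0,-0.16],"spin": 0,"fingers": 0},{"offset": [0.19,0,-0.15],"spin": 0,"fingers": 0},{"offset": [0.2,0,-0.14],"spin": 0,"fingers": 0},{"offset": [0.2,0,-0.12],"spin": 0,"fingers": 0}]'

```text
time_s: 7.25
ee_pos: [0.5865, -0.0649, 0.1132]
eef_rot: [-0.0, 0.835, 0.55, 0.0]
contact_force: [1.0, -0.7, 0.1]
gripper_width: 1.001
gripper_force: 0.6
```

>>> carry_out --motion '[{"offset": [0.22,0,-0.1],"spin": 0,"fingers": 0},{"offset": [0.22,0,-0.1],"spin": 0,"fingers": 0},{"offset": [0.22,0,-0.08],"spin": 0,"fingers": 0},{"offset": [0.23,0,-0.07],"spin": 0,"fingers": 0}]'

```text
time_s: 7.65
ee_pos: [0.5968, -0.0406, 0.1234]
eef_rot: [-0.0, 0.835, 0.55, 0.0]
contact_force: [0.1, -0.4, 1.0]
gripper_width: 0.998
gripper_force: 0.2
```

```bash
python3 -c "
from h import *
to(W(-0.081,-0.005,0.128),66.7)
s=monitor.observe();f=cams.grab_frame('scene')
cv2.imwrite('pics/sc4.png',cv2.resize(f['pixels'][120:240,220:420,::-1],None,fx=4,fy=4,interpolation=cv2.INTER_CUBIC))"
```

```text
t 7.65 pos [ 0.5968 -0.0406  0.1234] board [-0.1059 -0.0047  0.1234] yaw 66.69 tilt 0.02 F [ 0.1 -0.4  1. ] units [ 0.829  0.011 -0.152] spin -0.0 w 0.998
```

View pics/sc4.png

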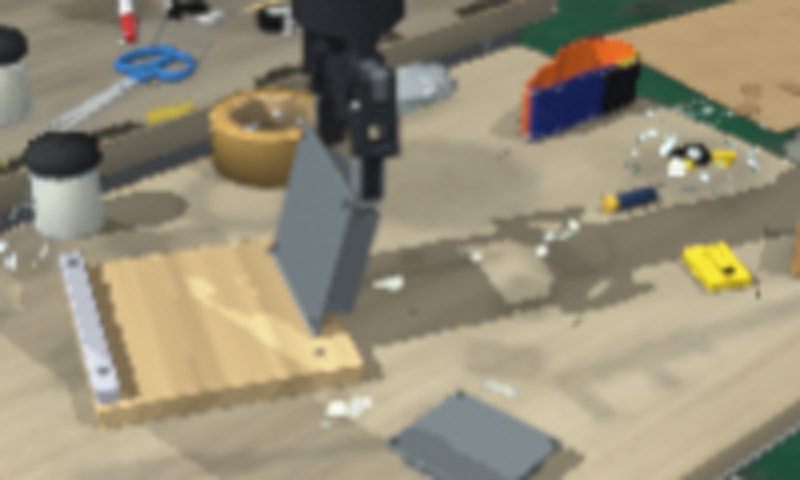

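At about 78° and still braced. Now tip it over.

>>> carry_out --motion '[{"offset": [0.2,0,-0.07],"spin": 0,"fingers": 0},{"offset": [0.2,0,-0.06],"spin": 0,"fingers": 0},{"offset": [0.2,0,-0.05],"spin": 0,"fingers": 0},{"offset": [0.2,0,0],"spin": 0,"fingers": 0},{"offset": [0.2,0,0],"spin": 0,"fingers": 0}]'

```text
time_s: 8.2
ee_pos: [0.6088, -0.0134, 0.1288]
eef_rot: [-0.0, 0.835, 0.55, 0.0]
contact_force: [-0.4, 0.2, 0.4]
gripper_width: 1.001
gripper_force: 0.1
```

>>> carry_out --motion '[{"offset": [0.2,0,0],"spin": 0,"fingers": 0},{"offset": [0.2,0,0],"spin": 0,"fingers": 0},{"offset": [0.2,0,0],"spin": 0,"fingers": 0},{"offset": [0,0,0],"spin": 0,"fingers": 0},{"offset": [0,0,0],"spin": 0,"fingers": 0}]'

```text
time_s: 8.7
ee_pos: [0.6156, 0.0027, 0.1288]
eef_rot: [-0.0, 0.835, 0.55, -0.0]
contact_force: [-1.2, -0.1, 0.7]
gripper_width: 1.002
gripper_force: 0.5
```

```bash
python3 -c "
from h import *
to(W(-0.12,-0.005,0.128),66.7)
s=monitor.observe();f=cams.grab_frame('scene')
cv2.imwrite('pics/sc5.png',cv2.resize(f['pixels'][120:240,220:420,::-1],None,fx=4,fy=4,interpolation=cv2.INTER_CUBIC))"
```

```text
t 8.7 pos [0.6156 0.0027 0.1288] board [-0.0586 -0.0048  0.1288] yaw 66.69 tilt 0.01 F [-1.2 -0.1  0.7] units [-2.046  0.006  0.026] spin -0.0 w 1.002
```

View pics/sc5.png

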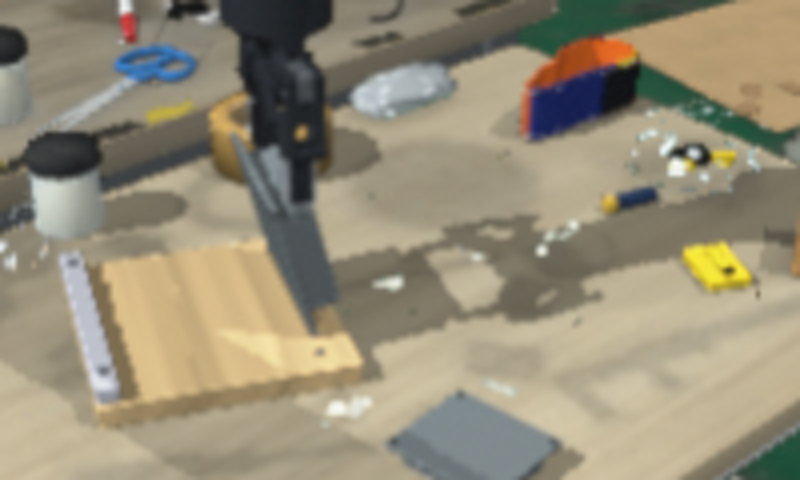

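Just past vertical, at about 100°. A little further and it will go over.

>>> carry_out --motion '[{"offset": [0.2,0,0],"spin": 0,"fingers": 0},{"offset": [0.2,0,0],"spin": 0,"fingers": 0},{"offset": [0.2,0,0],"spin": 0,"fingers": 0},{"offset": [0.2,0,0],"spin": 0,"fingers": 0},{"offset": [0.2,0,0],"spin": 0,"fingers": 0}]'

```text
time_s: 9.25
ee_pos: [0.6278, 0.0307, 0.1287]
eef_rot: [-0.0, 0.835, 0.55, -0.0]
contact_force: [-0.4, 1.0, -0.9]
gripper_width: 0.999
gripper_force: 0.0
```

>>> carry_out --motion '[{"offset": [0.2,0,0],"spin": 0,"fingers": 0},{"offset": [0,0,0],"spin": 0,"fingers": 0},{"offset": [0,0,0],"spin": 0,"fingers": 0},{"offset": [0,0,-1],"spin": 0,"fingers": 0},{"offset": [-1,0,-1],"spin": 0,"fingers": 0}]'

```text
time_s: 9.75
ee_pos: [0.6181, 0.0124, 0.189]
eef_rot: [-0.002, 0.834, 0.552, 0.001]
contact_force: [1.5, 0.4, 2.1]
gripper_width: 1.002
gripper_force: 0.0
```

>>> carry_out --motion '[{"offset": [-1,0,0],"spin": 0,"fingers": 0.3},{"offset": [-1,0,0],"spin": 0,"fingers": 0.3},{"offset": [-1,0,0],"spin": 0,"fingers": 0.3},{"offset": [-0.5,0,0],"spin": 0,"fingers": 0.3},{"offset": [0,0,0],"spin": 0,"fingers": 0.3}]'

```text
time_s: 10.25
ee_pos: [0.5757, -0.0911, 0.1887]
eef_rot: [0.0, 0.837, 0.548, -0.001]
contact_force: [1.4, -0.4, 0.5]
gripper_width: 0.699
gripper_force: 0.0
```

```bash
python3 -c "
from h import *
to(W(-0.12,-0.005,0.042),66.7)
s=monitor.observe();f=cams.grab_frame('wrist')
save(f,'w6.png')
for x in (-.075,-.065,.035,.045): print(x,proj(f,[W(x,-.065,.023),W(x,.055,.023)],s).round().tolist())"
```

```text
t 10.25 pos [ 0.5757 -0.0911  0.1887] board [-0.1606 -0.0052  0.1887] yaw 66.43 tilt 0.09 F [ 1.4 -0.4  0.5] units [ 1.362 -0.013  4.888] spin -0.003 w 0.699
-0.075 [[382.0, 99.0], [251.0, 100.0]]
-0.065 [[382.0, 87.0], [250.0, 88.0]]
0.035 [[387.0, -38.0], [243.0, -38.0]]
0.045 [[388.0, -52.0], [242.0, -51.0]]
```

View pics/w6.png

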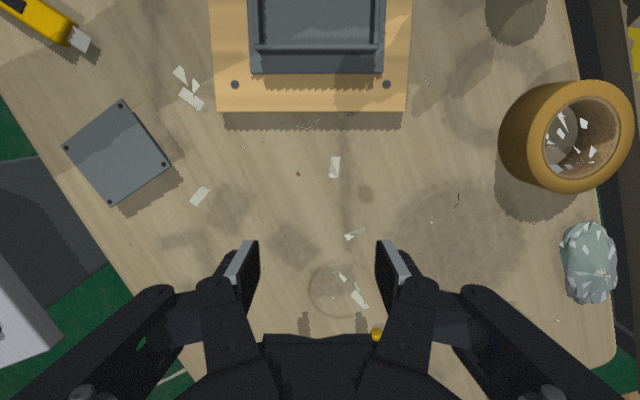

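The tray is right way up and square: its near edge is at row 73, about -0.055 in board x. I'll descend behind its wall and push about 19 mm to the stop.

>>> carry_out --motion '[{"offset": [1,0,0.5],"spin": 0,"fingers": 0.3},{"offset": [0.9,0,0.8],"spin": -0.003,"fingers": 0.3},{"offset": [0.9,0,0.8],"spin": 0,"fingers": 0.3},{"offset": [0,0,1],"spin": 0,"fingers": 0.3},{"offset": [0,0,1],"spin": 0,"fingers": 0.3}]'

```text
time_s: 10.8
ee_pos: [0.6107, -0.0066, 0.0649]
eef_rot: [-0.001, 0.833, 0.554, 0.001]
contact_force: [-0.8, -0.2, 0.5]
gripper_width: 0.699
gripper_force: 0.0
```

>>> carry_out --motion '[{"offset": [0,0,0.4],"spin": 0,"fingers": 0.3},{"offset": [0,0,0.2],"spin": 0,"fingers": 0.3},{"offset": [0,0,0],"spin": 0,"fingers": 0.3}]'

```text
time_s: 11.1
ee_pos: [0.6099, -0.0103, 0.0479]
eef_rot: [-0.0, 0.834, 0.552, 0.0]
contact_force: [-0.5, 0.5, 0.4]
gripper_width: 0.701
gripper_force: 0.0
```

```bash
python3 -c "
from h import *
to(W(-0.034,-0.005,0.048),66.7)"
```

```text
t 11.1 pos [ 0.6099 -0.0103  0.0479] board [-0.0729 -0.0047  0.0479] yaw 66.98 tilt 0.03 F [-0.5  0.5  0.4] units [ 1.295  0.016 -0.004] spin 0.003 w 0.701
```

>>> carry_out --motion '[{"offset": [0.3,0,0],"spin": 0,"fingers": 0.3},{"offset": [0.3,0,0],"spin": 0,"fingers": 0.3},{"offset": [0.25,0,0],"spin": 0,"fingers": 0.3},{"offset": [0.2,0,0],"spin": 0,"fingers": 0.3},{"offset": [0.1,0,0],"spin": 0,"fingers": 0.3}]'

```text
time_s: 11.6
ee_pos: [0.6235, 0.0209, 0.0482]
eef_rot: [0.0, 0.834, 0.552, 0.0]
contact_force: [-1.3, -1.5, 1.3]
gripper_width: 0.703
gripper_force: 1.6
```

>>> carry_out --motion '[{"offset": [0.1,0,0],"spin": 0.003,"fingers": 0.3},{"offset": [0.1,0,0],"spin": 0,"fingers": 0.3}]'

```text
time_s: 11.8
ee_pos: [0.6254, 0.0256, 0.0477]
eef_rot: [0.0, 0.836, 0.549, -0.0]
contact_force: [-1.3, -2.8, 1.8]
gripper_width: 0.701
gripper_force: 1.6
```

>>> carry_out --motion '[{"offset": [0.1,0,0],"spin": 0,"fingers": 0.3},{"offset": [0.1,0,0],"spin": 0,"fingers": 0.3}]'

```text
time_s: 12.0
ee_pos: [0.6266, 0.0286, 0.0477]
eef_rot: [0.001, 0.836, 0.549, -0.003]
contact_force: [-8.4, -12.5, 12.0]
gripper_width: 0.696
gripper_force: 7.4
```

```bash
python3 -c "
from h import *
to(W(-0.034,-0.005,0.048),66.7)"
```

```text
t 12.0 pos [0.6266 0.0286 0.0477] board [-0.0305 -0.0047  0.0477] yaw 66.57 tilt 0.32 F [ -8.4 -12.5  12. ] units [-0.116  0.011 -0.011] spin -0.001 w 0.696
```

It met the stop at TCP x = -0.031, as predicted. I'll press a moment longer, then back off and look.

>>> carry_out --motion '[{"offset": [0.05,0,0],"spin": 0,"fingers": 0.3},{"offset": [-0.2,0,0],"spin": 0,"fingers": 0.3},{"offset": [-0.5,0,0],"spin": 0,"fingers": 0.3},{"offset": [-0.8,0,0],"spin": 0,"fingers": 0.3},{"offset": [-0.5,0,-0.8],"spin": 0,"fingers": 0.3}]'

```text
time_s: 12.5
ee_pos: [0.6014, -0.0239, 0.0691]
eef_rot: [-0.002, 0.836, 0.549, -0.003]
contact_force: [0.1, -0.4, 0.7]
gripper_width: 0.697
gripper_force: 0.0
```

>>> carry_out --motion '[{"offset": [-1,0,-1],"spin": 0,"fingers": 0.3},{"offset": [-1,0,-1],"spin": 0,"fingers": 0.3},{"offset": [-1,0,-1],"spin": 0,"fingers": 0.3},{"offset": [-1,0,-0.5],"spin": 0,"fingers": 0.3},{"offset": [-1,0,0],"spin": 0,"fingers": 0.3}]'

```text
time_s: 13.0
ee_pos: [0.5463, -0.1612, 0.1794]
eef_rot: [0.002, 0.835, 0.55, 0.002]
contact_force: [0.5, 0.8, 0.8]
gripper_width: 0.699
gripper_force: 0.0
```

```bash
cat > meas.py <<'E'
from h import *
f=cams.grab_frame("top"); im=f["pixels"]; hsv=cv2.cvtColor(im,cv2.COLOR_RGB2HSV)
m=((hsv[:,:,1]<75)&(hsv[:,:,2]<140)).astype(np.uint8)*255
uv=proj(f,[W(x,y,.03) for x,y in((-.085,-.085),(.08,-.085),(.08,.085),(-.085,.085))])
roi=np.zeros_like(m); cv2.fillConvexPoly(roi,uv.astype(np.int32),255); m&=roi
cs=[c for c in cv2.findContours(cv2.morphologyEx(m,cv2.MORPH_OPEN,np.ones((3,3))),0,1)[0] if cv2.contourArea(c)>300]
for c in cs:
    P=plane(f,c.reshape(-1,2),0.023); b=np.array([B(p) for p in P]); print("tray board extents",b.min(0).round(4),b.max(0).round(4))
    q=plane(f,cv2.boxPoints(cv2.minAreaRect(c)),.023); e=np.roll(q,-1,0)-q; print(np.linalg.norm(e,axis=1).round(3),np.degrees(np.arctan2(e[:,1],e[:,0])).round(1))
h,sat,v=cv2.split(hsv)
for nm,mm,z in(("blue",(h>100)&(h<135)&(sat>90)&(v<140),.007),("brass",(h>12)&(h<30)&(sat>130),.007)):
    r=np.zeros_like(m); u=proj(f,[[.56,-.31,0.007]])[0].astype(int); mm=mm.astype(np.uint8)*255
    r[u[1]-18:u[1]+18,u[0]-18:u[0]+22]=1; mm=mm*r
    ys,xs=np.nonzero(mm)
    if len(xs)>3:
        P=plane(f,np.c_[xs,ys],z); c=P.mean(0); w,vv=np.linalg.eigh(np.cov((P-c)[:,:2].T)); a=vv[:,1]; t=(P-c)[:,:2]@a
        print(nm,len(xs),c.round(4),"axis",np.degrees(np.arctan2(a[1],a[0])).round(1),"span",np.round([t.min(),t.max()],4),"px",xs.mean().round(1),ys.mean().round(1))
save(f,"top7.png")
cv2.imwrite('pics/top7c.png',cv2.resize(im[100:260,220:480,::-1],None,fx=3,fy=3,interpolation=cv2.INTER_CUBIC))
E
python3 meas.py; python3 -c "
from h import *
to([.562,-.314,.15],66.7)"
```

```text
tray board extents [-0.0347 -0.0644  0.023 ] [0.0785 0.0564 0.023 ]
[0.122 0.115 0.121 0.113] [ -22.5 -114.7  156.6   65.7]
t 13.05 pos [ 0.5429 -0.1676  0.1778] board [-0.2438 -0.0054  0.1778] yaw 66.3 tilt 0.25 F [-2.2 -4.7 -1.5] units [-4.208  2.543  0.948] spin -0.004 w 0.701
```

The tray is home: near edge at -0.035 against an expected -0.036, and square to about 1°. Next is the cell, which I'll look at with the wrist camera.

>>> carry_out --motion '[{"offset": [-0.9,0.5,0],"spin": 0,"fingers": 0.3},{"offset": [-0.9,0.5,0],"spin": 0,"fingers": 0.3},{"offset": [-0.9,0.5,0],"spin": 0,"fingers": 0.3},{"offset": [-0.9,0.5,0],"spin": 0,"fingers": 0.3},{"offset": [-0.9,0.5,0],"spin": 0,"fingers": 0.3}]'

```text
time_s: 13.55
ee_pos: [0.5606, -0.3145, 0.1764]
eef_rot: [-0.0, 0.835, 0.55, 0.0]
contact_force: [0.8, 0.0, 0.7]
gripper_width: 0.699
gripper_force: 0.0
```

>>> carry_out --motion '[{"offset": [-0.9,0,0],"spin": 0,"fingers": 0.3},{"offset": [0,0,0],"spin": -0.07,"fingers": 0.3},{"offset": [0,0,0],"spin": -0.068,"fingers": 0.3},{"offset": [0,0,0],"spin": 0,"fingers": 0.3}]'

```text
time_s: 13.95
ee_pos: [0.5497, -0.3382, 0.1763]
eef_rot: [-0.0, 0.771, 0.637, 0.0]
contact_force: [-0.1, -0.2, 0.2]
gripper_width: 0.702
gripper_force: 0.0
```

```bash
cat > cell.py <<'E'
from h import *
s=monitor.observe(); f=cams.grab_frame("wrist"); im=f["pixels"]; h,sat,v=cv2.split(cv2.cvtColor(im,cv2.COLOR_RGB2HSV))
u=proj(f,[[.562,-.314,.007]],s)[0].astype(int); print("expected px",u)
r=np.zeros(h.shape,bool); r[max(u[1]-45,0):u[1]+45,u[0]-45:u[0]+45]=1
mm=(((h>100)&(h<135)&(sat>80))|((h>12)&(h<30)&(sat>130)))&r
n,l,st,_=cv2.connectedComponentsWithStats(cv2.morphologyEx(mm.astype(np.uint8),cv2.MORPH_CLOSE,np.ones((3,3))))
for i in range(1,n):
    if st[i,4]<60: continue
    ys,xs=np.nonzero(l==i); (c,wh,a)=cv2.minAreaRect(np.c_[xs,ys].astype(np.float32))
    b=cv2.boxPoints((c,wh,a)); P=plane(f,b,.009,s); e=np.roll(P,-1,0)-P; L=np.linalg.norm(e,axis=1); k=L.argmax()
    yw=np.degrees(np.arctan2(e[k,1],e[k,0]))%180
    print("px",np.round(c),st[i,4],"ctr",P.mean(0).round(4),"sides",L[:2].round(4),"yaw",yw.round(1)); to([*P.mean(0)[:2],.1],yw)
save(f,"w8.png")
E
python3 cell.py
```

```text
expected px [323 163]
px [324. 162.] 661 ctr [ 0.5625 -0.3128  0.009 ] sides [0.0491 0.0128] yaw 76.5
t 14.0 pos [ 0.5498 -0.338   0.1763] board [-0.3976 -0.0792  0.1763] yaw 78.97 tilt 0.06 F [-0.6  0.2 -0.8] units [0.903 0.253 2.546] spin 0.028 w 0.7
```

The cell is found at (324,162), 49x13 mm, yaw 76.5°. I'll align, descend and grip.

>>> carry_out --motion '[{"offset": [0.9,0.25,0],"spin": 0,"fingers": 0.3},{"offset": [0,0,0.5],"spin": 0.028,"fingers": 0.3},{"offset": [0,0,1],"spin": 0,"fingers": 0.3},{"offset": [0,0,1],"spin": 0,"fingers": 0.3},{"offset": [0,0,0.5],"spin": 0,"fingers": 0.3}]'

```text
time_s: 14.5
ee_pos: [0.5611, -0.3122, 0.0842]
eef_rot: [-0.002, 0.785, 0.619, -0.001]
contact_force: [0.2, 0.2, -0.2]
gripper_width: 0.699
gripper_force: 0.0
```

```bash
python3 -c "
from h import *
to([.5625,-.3128,.029],76.5)"
```

```text
t 14.5 pos [ 0.5611 -0.3122  0.0842] board [-0.3694 -0.0793  0.0842] yaw 76.47 tilt 0.2 F [ 0.2  0.2 -0.2] units [-0.012  0.055  1.838] spin -0.0 w 0.699
```

>>> carry_out --motion '[{"offset": [0,0.04,0.8],"spin": 0,"fingers": 0.3},{"offset": [0,0,0.6],"spin": 0,"fingers": 0.3},{"offset": [0,0,0.3],"spin": 0,"fingers": 0.3},{"offset": [0,0,0.1],"spin": 0,"fingers": 0.3},{"offset": [0,0,0],"spin": 0,"fingers": 0.5}]' --force 30

```text
time_s: 15.0
ee_pos: [0.5639, -0.3136, 0.033]
eef_rot: [0.0, 0.785, 0.619, 0.0]
contact_force: [-0.5, -0.1, -0.2]
gripper_width: 0.547
gripper_force: 0.0
```

>>> carry_out --motion '[{"offset": [0,0,0],"spin": 0,"fingers": 1},{"offset": [0,0,0],"spin": 0,"fingers": 1},{"offset": [0,0,0],"spin": 0,"fingers": 1},{"offset": [0,0,0],"spin": 0,"fingers": 1},{"offset": [0,0,0],"spin": 0,"fingers": 1}]' --force 30

```text
time_s: 15.5
ee_pos: [0.5643, -0.3138, 0.0338]
eef_rot: [0.001, 0.785, 0.62, 0.0]
contact_force: [-1.1, -0.0, 7.2]
gripper_width: 0.152
gripper_force: 31.2
```

>>> carry_out --motion '[{"offset": [0,0,0],"spin": 0,"fingers": 1},{"offset": [0,0,0],"spin": 0,"fingers": 1}]' --force 30

```text
time_s: 15.7
ee_pos: [0.5643, -0.3139, 0.0338]
eef_rot: [0.001, 0.785, 0.62, 0.0]
contact_force: [-1.4, 0.2, 5.8]
gripper_width: 0.156
gripper_force: 31.2
```

Gripped at 13 mm. Lift and carry it to the tray.

>>> carry_out --motion '[{"offset": [0,0,-0.5],"spin": 0,"fingers": 1},{"offset": [0,0,-1],"spin": 0,"fingers": 1},{"offset": [0,0,-1],"spin": 0,"fingers": 1},{"offset": [0,0,-1],"spin": 0.055,"fingers": 1},{"offset": [0,0,-0.5],"spin": 0.055,"fingers": 1}]'

```text
time_s: 16.2
ee_pos: [0.5649, -0.314, 0.1566]
eef_rot: [0.002, 0.836, 0.548, 0.001]
contact_force: [0.3, 0.0, -0.1]
gripper_width: 0.153
gripper_force: 30.5
```

```bash
python3 -c "
from h import *
to(W(.019,-.004,.15),66.7)"
```

```text
t 16.2 pos [ 0.5649 -0.314   0.1566] board [-0.3696 -0.0835  0.1566] yaw 66.47 tilt 0.24 F [ 0.3  0.  -0.1] units [12.941 -2.703  0.211] spin -0.003 w 0.153
```

>>> carry_out --motion '[{"offset": [0.9,-0.18,0],"spin": 0,"fingers": 1},{"offset": [0.9,-0.18,0],"spin": 0,"fingers": 1},{"offset": [0.9,-0.18,0],"spin": 0,"fingers": 1},{"offset": [0.9,-0.18,0],"spin": 0,"fingers": 1},{"offset": [0.9,-0.18,0],"spin": 0,"fingers": 1}]'

```text
time_s: 16.7
ee_pos: [0.5925, -0.1777, 0.1537]
eef_rot: [0.0, 0.835, 0.55, 0.0]
contact_force: [0.6, 0.8, -0.3]
gripper_width: 0.155
gripper_force: 30.5
```

>>> carry_out --motion '[{"offset": [0.9,-0.18,0],"spin": 0,"fingers": 1},{"offset": [0.9,-0.18,0],"spin": 0,"fingers": 1},{"offset": [0.9,-0.18,0],"spin": 0,"fingers": 1},{"offset": [0.9,-0.18,0],"spin": 0,"fingers": 1},{"offset": [0.9,-0.18,0],"spin": 0,"fingers": 1}]'

```text
time_s: 17.2
ee_pos: [0.6211, -0.0431, 0.1537]
eef_rot: [0.0, 0.835, 0.55, 0.0]
contact_force: [0.7, -0.8, -0.3]
gripper_width: 0.155
gripper_force: 30.5
```

>>> carry_out --motion '[{"offset": [0.9,-0.2,0],"spin": 0,"fingers": 1},{"offset": [0.9,-0.2,0],"spin": 0,"fingers": 1},{"offset": [0.9,-0.2,0],"spin": 0,"fingers": 1},{"offset": [0.9,-0.2,0],"spin": 0,"fingers": 1},{"offset": [0.3,-0.1,0],"spin": 0,"fingers": 1}]'

```text
time_s: 17.7
ee_pos: [0.6426, 0.0782, 0.1538]
eef_rot: [-0.001, 0.834, 0.551, 0.001]
contact_force: [-0.9, 0.7, 0.3]
gripper_width: 0.156
gripper_force: 30.5
```

>>> carry_out --motion '[{"offset": [0,0,0],"spin": 0,"fingers": 1},{"offset": [0,0,0],"spin": 0,"fingers": 1}]'

```text
time_s: 17.9
ee_pos: [0.6424, 0.072, 0.1529]
eef_rot: [0.001, 0.836, 0.549, -0.001]
contact_force: [-0.1, 0.8, -0.1]
gripper_width: 0.156
gripper_force: 30.5
```

```bash
python3 -c "
from h import *
to(W(.019,-.004,.058),66.7)"
```

```text
t 17.9 pos [0.6424 0.072  0.1529] board [ 0.0156 -0.002   0.1529] yaw 66.6 tilt 0.09 F [-0.1  0.8 -0.1] units [0.118 0.066 3.162] spin -0.001 w 0.156
```

>>> carry_out --motion '[{"offset": [0.1,0.06,0.8],"spin": 0,"fingers": 1},{"offset": [0,0,0.8],"spin": 0,"fingers": 1},{"offset": [0,0,0.8],"spin": 0,"fingers": 1},{"offset": [0,0,0.5],"spin": 0,"fingers": 1},{"offset": [0,0,0.1],"spin": 0,"fingers": 1}]'

```text
time_s: 18.4
ee_pos: [0.6441, 0.0739, 0.0609]
eef_rot: [-0.0, 0.836, 0.549, -0.002]
contact_force: [-0.0, -0.2, -0.3]
gripper_width: 0.152
gripper_force: 30.5
```

>>> carry_out --motion '[{"offset": [0,0,0.07],"spin": 0,"fingers": 1},{"offset": [0,0,0.07],"spin": 0,"fingers": 1},{"offset": [0,0,0],"spin": 0,"fingers": 1}]'

```text
time_s: 18.7
ee_pos: [0.6459, 0.076, 0.0594]
eef_rot: [0.0, 0.835, 0.549, 0.001]
contact_force: [-0.2, 1.6, -0.1]
gripper_width: 0.158
gripper_force: 30.5
```

>>> carry_out --motion '[{"offset": [0,0,0.05],"spin": 0,"fingers": 1},{"offset": [0,0,0],"spin": 0,"fingers": 1},{"offset": [0,0,0],"spin": 0,"fingers": 0.75},{"offset": [0,0,0],"spin": 0,"fingers": 0.68},{"offset": [0,0,0],"spin": 0,"fingers": 0.68}]'

```text
time_s: 19.2
ee_pos: [0.6454, 0.0761, 0.0572]
eef_rot: [0.0, 0.835, 0.55, 0.0]
contact_force: [0.7, -0.1, -0.3]
gripper_width: 0.32
gripper_force: 0.0
```

>>> carry_out --motion '[{"offset": [0,0,-0.3],"spin": 0,"fingers": 0.68},{"offset": [0,0,-0.7],"spin": 0,"fingers": 0.68},{"offset": [0,0,-1],"spin": 0,"fingers": 0.68},{"offset": [0,0,-1],"spin": 0,"fingers": 0.68},{"offset": [0,0,-1],"spin": 0,"fingers": 0.68}]'

```text
time_s: 19.7
ee_pos: [0.6453, 0.0761, 0.179]
eef_rot: [0.0, 0.835, 0.55, 0.0]
contact_force: [0.1, -0.0, -0.0]
gripper_width: 0.319
gripper_force: 0.0
```

>>> carry_out --motion '[{"offset": [-1,0,0],"spin": 0,"fingers": 0.3},{"offset": [-1,0,0],"spin": 0,"fingers": 0.3},{"offset": [-1,0,0],"spin": 0,"fingers": 0.3},{"offset": [-1,0,0],"spin": 0,"fingers": 0.3},{"offset": [-1,0,0],"spin": 0,"fingers": 0.3}]'

```text
time_s: 20.2
ee_pos: [0.5856, -0.0628, 0.1779]
eef_rot: [0.0, 0.835, 0.55, 0.0]
contact_force: [0.1, -1.0, -0.7]
gripper_width: 0.7
gripper_force: 0.0
```

>>> carry_out --motion '[{"offset": [-1,0,0],"spin": 0,"fingers": 0.3},{"offset": [-1,0,0],"spin": 0,"fingers": 0.3},{"offset": [-1,0,0],"spin": 0,"fingers": 0.3},{"offset": [-1,0,0],"spin": 0,"fingers": 0.3},{"offset": [0,0,0],"spin": 0,"fingers": 0.3}]'

```text
time_s: 20.7
ee_pos: [0.5364, -0.1774, 0.1776]
eef_rot: [0.001, 0.837, 0.547, -0.001]
contact_force: [-0.2, -0.7, 0.9]
gripper_width: 0.693
gripper_force: 0.0
```

```bash
python3 meas.py
```

```text
tray board extents [-0.0347 -0.0644  0.023 ] [0.0784 0.0564 0.023 ]
[0.122 0.114 0.121 0.113] [ -22.5 -114.8  156.5   65.6]
```

View pics/top7c.png

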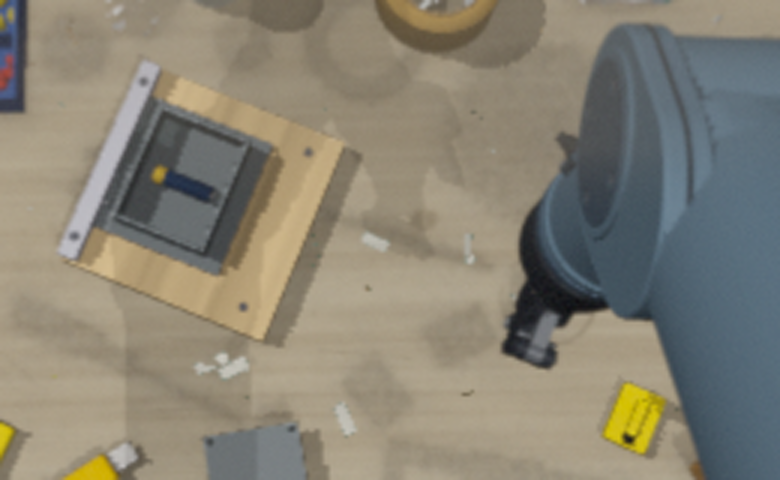

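The tray is flush against the rail and upright. The cell lies flat on its floor, from (160,175) to (218,195) in the crop, and the arm is clear. I'm handing it in.

```bash
python3 -c "
from station import ctrl
print(ctrl.close_job())"
```

```text
the job is handed in; nothing more can be done
None
```

The tray is right way up, square and flush against the rear stop, with the battery lying flat inside it. The arm is clear, the bystanders weren't touched, and I handed the job in at about 21 s of robot time; the hand-in returned no verdict.

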